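# Post the ochre lump through the dust flap and wedge the flap tight

## Task

Push the ochre lump that lies on the loading ledge of the plywood dust box in through the hanging flap, so that it slides down to the bottom of the box and the flap falls shut behind it. Then make the box ready to carry: take the wooden wedge out of the tool block, put it thin end down into the steel staple on the front of the flap, flat face against the box, and press it down firmly until it is tight; let go and leave it there. Do not push the lump off the ledge, and leave the other things on the desk where they are.

Things in the scene. Friction and masses are not known exactly. Their poses are not given: they have to be found in the camera images.
- dust_box: Fixed plywood box, 199 deep x 178 wide x 176 mm high, clear top; its gate faces right (-y of the robot), give or take 0.22 rad. Origin on the desk under the middle of the gate; +x points into the box, z up. Inside, from x = 16 mm, a smooth steel slide drops at 50 degrees to the padded floor (z = 10, x = 65 to 190 mm): a lump whose middle is past x = 16 slides down by itself, pushing up the flap.
- gate (a point): Middle of the gate's sill, on the top of the ledge, 70 mm above dust_box's origin, same axes. Ledge: sheet steel on wood, level, x = -120 to 16 mm of here, 156 mm free between two 10 mm high battens. Gate opening 144 mm wide, 56 mm high; the lintel above it is 8 mm thick (x = -8 to 0) and 46 mm high, so the tool must lean back (about 40 degrees) to follow the lump in.
- staple (a point): Centre of the gap for the wedge when the flap hangs shut, 14.25 mm in front of and 134 mm above dust_box's origin, same axes. Gap: 12.5 mm in x, from the lintel's front (+6.25 mm) to the staple's cross bar (-6.25 mm), 36 mm in y between the staple's legs, open above and below. Staple: level U of 6 mm round steel fixed to the flap. The box's top is 42 mm above here.
- flap (a joint): Swing of the top-hung wooden flap behind the lintel, rad; 154 wide, 85 high, 90 g, hinge 158 mm above the desk, lower edge 3 mm over the ledge. 0 = hanging shut on its rubber strip; up to 1.4 as its lower edge swings into the box; falls shut by its own weight. The wedge in the staple holds it shut.
- lump_centre (a point): Centre (19.5 mm above the underside) of the yellow-brown ochre lump lying on the ledge, an irregular stone about 56 x 80 x 39 mm (x, y, z of this frame; the 80 mm side lies roughly across the ledge), about 0.25 kg.
- wedge_head (a point): Centre of the wooden wedge's head, 22 x 34 x 36 mm (x, y, z); grip it across y. The wedge, 60 g, 131 mm long, stands thin end down in the tool block. Blade below the head: 95 mm long, 28 wide in y; its +x face is flat, flush with the head (11 mm from here); the -x face slopes, 20 mm thick under the head, 6 mm at the tip, 113 mm below here.
- wedge_tip (a point): Middle of the flat face's lower edge on the wedge, same axes. The wedge goes into the staple with its +x towards the box. It touches both sides when this point is about 44 mm below staple; pressing down with 12 to 20 N makes it tight there (it goes at most a few mm farther), and it stays.
- tool_block: Fixed dark wooden block 66 x 90 x 44 mm, right of the box, near or far (it and the mug change places). The wedge stands 40 mm deep in its slot with about 1 mm of play. Origin on the desk under the wedge's flat face; same axes as the wedge.
- mug: Bystander: coffee mug, 88 mm across, 88 mm high; origin at the middle of its foot.
- trowel: Bystander: pointing trowel, 281 mm long along its y, 38 mm high.
- other_lump: Bystander: rounder brown-yellow lump on the desk, 60 x 69 x 54 mm; stays there.
- field_brush: Bystander: flat brush, 203 mm long along its y, 17 mm high.
- lens: Bystander: black hand lens, 146 mm long along its y, 12 mm high.
There are look-alikes about, which are no part of the job. Of the things shaped like the part that bears wedge_head, the wooden one is meant. What is shaped like the part that bears lump_centre but pink is not meant.

How it is judged:
By the outcome, as a careful person would: the job done as asked, in the order asked, and still so for the second after the job is handed in, with the robot touching nothing.
It also fails if it takes over 48 s, if anything falls off the work surface, if the arm or the gripper's body presses on something with over 40 N, if the wrist force passes 120 N, or if a joint passes its speed limit or range.

## Robot

A 6-joint arm with a two-finger parallel gripper is mounted at the origin on a cart in front of the work surface, level with it; the furniture and walls round the work are solid. World frame = base frame: x ahead of the robot, y to its left, z up, the work surface at z = 0. Lengths are in mm, angles in degrees, forces in N, time in s.
With the tool pointing down it reaches from about 350 to 850 mm from the base axis. Payload 8.1 kg.
Tool frame: the origin (TCP) lies on the centre line of the jaws, within the pads' length; the fingertips stand 8 mm ahead of it and the grasp point (between the pads) lies 11 mm behind it; x points along the fingers, z is the direction in which the jaws open and shut, and the axes are right-handed (so a half turn about x gives the same grasp; the last joint's range is limited). The gripper opens to 85 mm and grips with 20 to 120 N. Pads are 22 mm wide; open, the fingers measure 114 mm over their backs; the gripper's body (76 mm by 85 mm) begins 54 mm behind the grasp point. The pads swing forward as they close: fully open they stand 13 mm farther back than shut.
Start: joints at [-79.091, 7.471, 85.268, -0, 87.261, -4.893], TCP at [163.41, -577.324, 239.292] pointing down, gripper open.
Joint ranges: [-169.43, 169.43], [-51.17, 129.36], [1.28, 143.12], [-76.62, 256.62], [0, 156.53], [-152.29, 152.29]. Speed limits (degrees/s): [136.94, 136.94, 159.86, 180, 180, 180].

## Interface

Orientations are given as [roll, pitch, yaw] about the fixed x, y, z axes, in that order (R = Rz(yaw) Ry(pitch) Rx(roll)).
In Python, from bench import r, vision, order gives the robot as it stands. The module is installed in compiled form; this text tells all that it offers.
- The arm moves only by the shell command python3 -m jog 'ROWS' [FORCE]. ROWS is JSON, a list of rows, each a list of 3 entries, a list of its own where there are three numbers: the shift along the world's x, y, z in m, then the turn, a rotation vector about the world's x, y, z in rad, then the opening, from -1 (shut) to 1 (fully open). A call has 1 to 5 rows; each row is the pose to reach, as a shift and turn from the pose commanded when the call began; what a row does not reach only later rows make up. A row lasts 1/12 s, in which the tool goes at most 41.7 mm and 7.16 degrees, less where a joint would pass 70% of its speed; a pose out of reach is approached as far as the arm can. A call with a gripper value outside its range is refused whole. The fingers move at their own pace and stop on an object; FORCE is the grip in N (left out, the last holds). Time passes only in rows, so rows that repeat a pose let the fingers close. It gives the time, the measured TCP pose, the force and the opening at its end, in the units of the state.
- r.sense(): the state, without advancing time (a new reading comes with each control period).
- vision.snapshot(name): name is "scene" or "top"; returns the picture (384x512x3 uint8, red, green, blue); there is no depth.
- vision.camera_model(name): a dict with "fov_y" (degrees; the focal length in pixels is half the picture's height over the tangent of half this angle, whatever the lens; pixels are square), "cx", "cy" (the principal point, pixels), "world_to_cam" (4x4, takes a point from world to camera coordinates). Camera axes: x right, y down, z forward; pixel columns grow to the right and rows downward; lengths in mm; the calibration is good to about 2 mm. A picture is of the moment at which its call begins. camera_model takes no time and is no camera call.
- order.hand_in(): hands the job in, once; it reports no verdict.
The state is a dict: "time": time; "joint_pos": joint angles; "qd": joint speeds; "joint_efforts": joint torques, N m; "tool_pos": TCP position; "tcp_rot": TCP orientation; "ft_force": force on the tool from outside, world axes, zero at the start; "wrist_torque": the same for the moment, N m; "finger_gap": finger opening in mm.
Only numpy, scipy, OpenCV 4.12 (cv2) and the standard library are available. Lean on these libraries where they do the work, as an engineer would, in place of code of your own. Each camera call takes 0.05 s, during which the arm holds its last target.

## Working session

There is one attempt and no reset: what is moved stays moved. The work goes in short steps, Python scripts to look and compute and a shell command to move; the robot and the scene stay as the last step left them, time stands still between calls to the robot, and variables do not carry over. Pictures are saved under pics/ and viewed, and the job is handed in when it is done.

```bash
ls; mkdir -p pics
python3 - <<'E'
from bench import r,vision
import cv2,numpy as np
s=r.sense()
print(s)
for n in("scene","top"):
    im=vision.snapshot(n); cv2.imwrite(f"pics/{n}0.png",cv2.cvtColor(im,cv2.COLOR_RGB2BGR))
    m=vision.camera_model(n);print(n,m)
E
```

```text
pics
{'time': 0.0, 'joint_pos': array([-7.90920543e+01,  7.51399640e+00,  8.53307096e+01, -1.72885651e-03,
        8.72616503e+01, -4.89126459e+00]), 'qd': array([ 0.02895928,  0.0394113 , -0.0398069 , -0.08931205,  0.04421767,
        0.0428485 ]), 'joint_efforts': array([ 3.26009547e-05, -5.69389594e+01, -5.00552559e+01, -1.11221798e-04,
        1.47300301e-02,  5.48059143e-05]), 'tool_pos': array([ 163.28584251, -576.7874717 ,  238.24230315]), 'tcp_rot': array([176.03886808,  89.89362967, 101.83816254]), 'ft_force': array([-0.17914693, -0.04496763,  0.21538979]), 'wrist_torque': array([ 0.01326679, -0.03421776,  0.02177945]), 'finger_gap': 85.67310392472965}
scene {'fov_y': 53.804563153911516, 'cx': 250.19202817890323, 'cy': 192.2726200808169, 'world_to_cam': array([[-7.46402449e-01, -6.65494048e-01,  1.02763913e-03,
         3.25883549e+02],
       [-4.78395922e-01,  5.35482874e-01, -6.95985225e-01,
         4.14350529e+02],
       [ 4.62623742e-01, -5.19976695e-01, -7.18055367e-01,
         9.12917072e+02],
       [ 0.00000000e+00,  0.00000000e+00,  0.00000000e+00,
         1.00000000e+00]])}
top {'fov_y': 50.24821032316112, 'cx': 253.34663163560637, 'cy': 190.67575485068255, 'world_to_cam': array([[ 2.51728202e-02, -9.99557091e-01,  1.58729703e-02,
        -1.62966838e+02],
       [-9.94341573e-01, -2.66743599e-02, -1.02826624e-01,
         5.46461934e+02],
       [ 1.03204482e-01, -1.31947181e-02, -9.94572639e-01,
         1.15054969e+03],
       [ 0.00000000e+00,  0.00000000e+00,  0.00000000e+00,
         1.00000000e+00]])}
```

View pics/scene0.png

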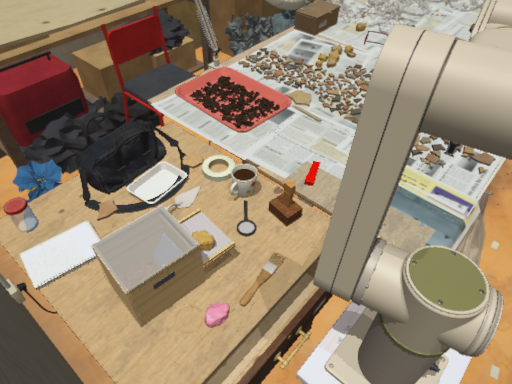

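View pics/top0.png

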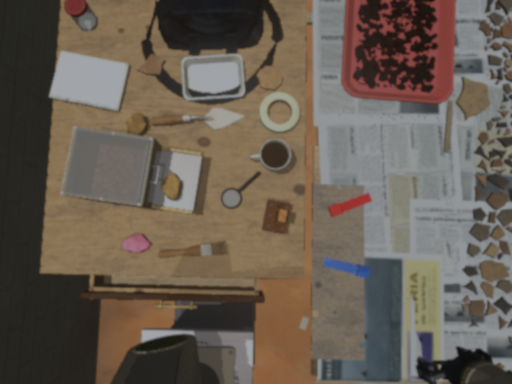

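Candidates, by top-view pixel:
- **Wedge:** wooden one standing in the block (285,215), red one lying (350,205), blue one lying (347,268). I choose the wooden one.
- **Lump:** ochre on the ledge (173,185), pink (136,242), brown-yellow on the desk (136,123). I choose the one on the ledge.

Next I check both in close crops.

```bash
cat > h.py <<'E'
import numpy as np,cv2
from bench import r,vision
def cam(n):
    m=vision.camera_model(n);f=192/np.tan(np.radians(m["fov_y"]/2));return f,m["cx"],m["cy"],np.array(m["world_to_cam"])
def ray(n,p):
    f,cx,cy,T=cam(n);d=np.array([(p[0]-cx)/f,(p[1]-cy)/f,1.]);R=T[:3,:3]
    d=R.T@d;return -R.T@T[:3,3],d/np.linalg.norm(d)
def proj(n,P):
    f,cx,cy,T=cam(n);P=np.atleast_2d(P);c=P@T[:3,:3].T+T[:3,3]
    return np.c_[f*c[:,0]/c[:,2]+cx,f*c[:,1]/c[:,2]+cy]
def plane(n,p,z):
    o,d=ray(n,p);return o+d*(z-o[2])/d[2]
def tri(ps,pt):
    o1,d1=ray("scene",ps);o2,d2=ray("top",pt)
    A=np.c_[d1,-d2];t=np.linalg.lstsq(A,o2-o1,rcond=None)[0]
    a=o1+d1*t[0];b=o2+d2*t[1];return (a+b)/2,np.linalg.norm(a-b)
def snap(n,f=None):
    im=cv2.cvtColor(vision.snapshot(n),cv2.COLOR_RGB2BGR)
    if f: cv2.imwrite("pics/"+f,im)
    return im
def crop(im,x0,y0,x1,y1,k,f):
    c=cv2.resize(im[y0:y1,x0:x1],None,fx=k,fy=k,interpolation=cv2.INTER_CUBIC)
    for x in range((x0+9)//10*10,x1,10):
        cv2.putText(c,str(x),((x-x0)*k,8),0,.3,(0,0,255),1);cv2.line(c,((x-x0)*k+k//2,10),((x-x0)*k+k//2,16),(0,0,255),1)
    for y in range((y0+9)//10*10,y1,10):
        cv2.putText(c,str(y),(0,(y-y0)*k+k//2+3),0,.3,(0,0,255),1)
    cv2.imwrite("pics/"+f,c)
E
python3 - <<'E'
from h import *
s=cv2.imread("pics/scene0.png");t=cv2.imread("pics/top0.png")
crop(s,85,170,245,320,5,"c_s_box.png"); crop(s,225,165,325,235,8,"c_s_w.png")
crop(t,55,115,215,220,5,"c_t_box.png"); crop(t,225,165,325,240,8,"c_t_w.png")
E
```

```text
(no output)
```

View pics/c_s_box.png

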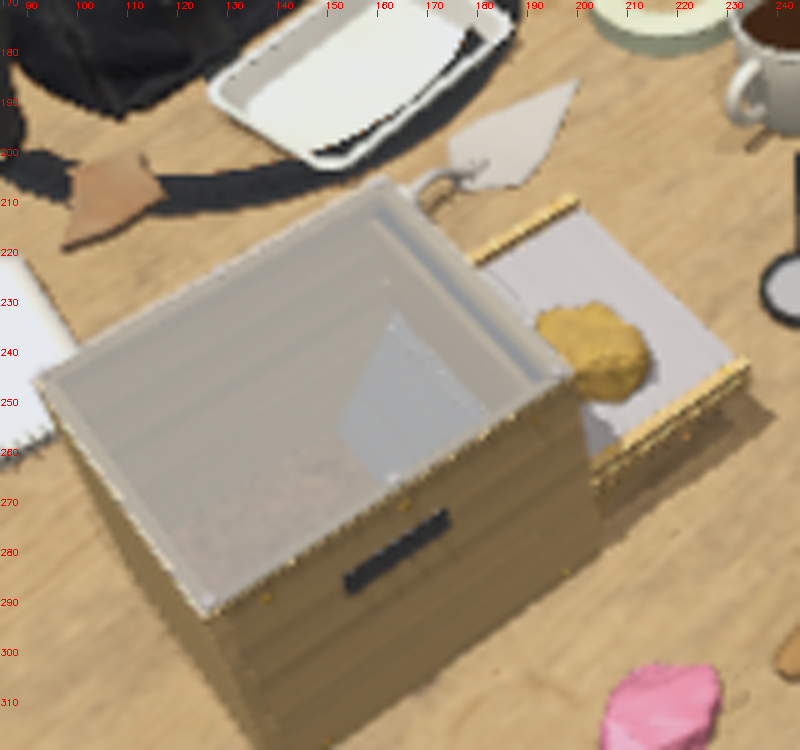

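View pics/c_s_w.png

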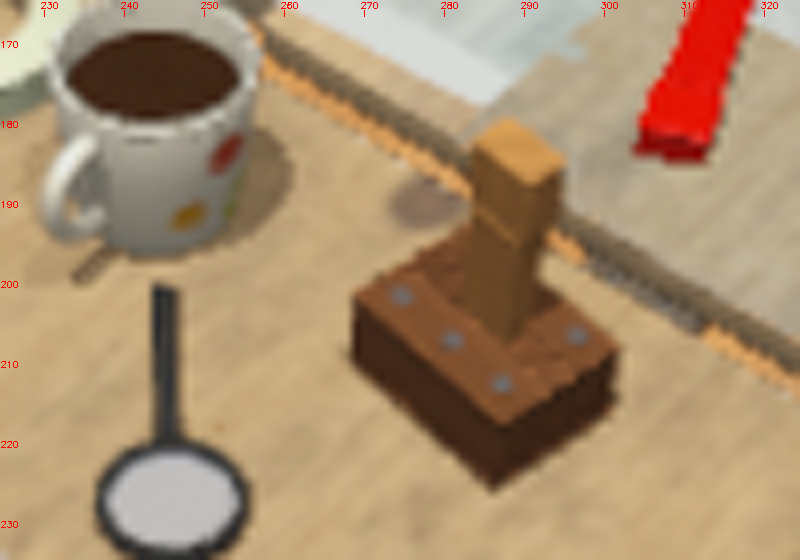

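View pics/c_t_box.png

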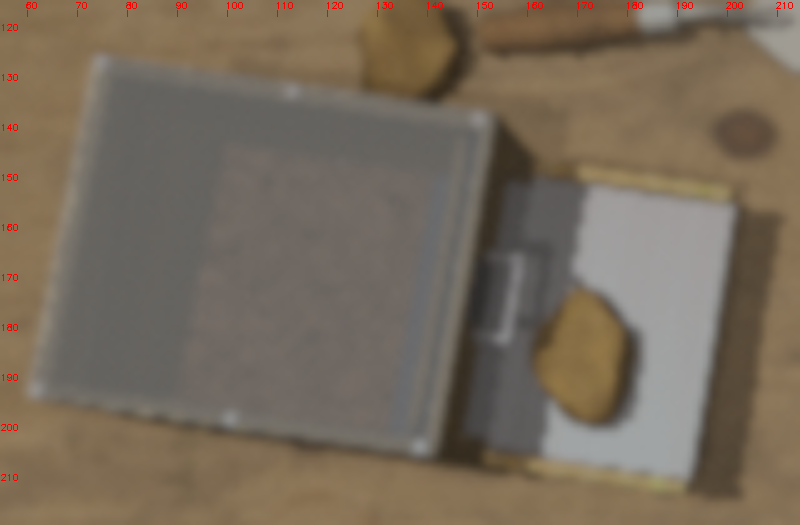

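View pics/c_t_w.png

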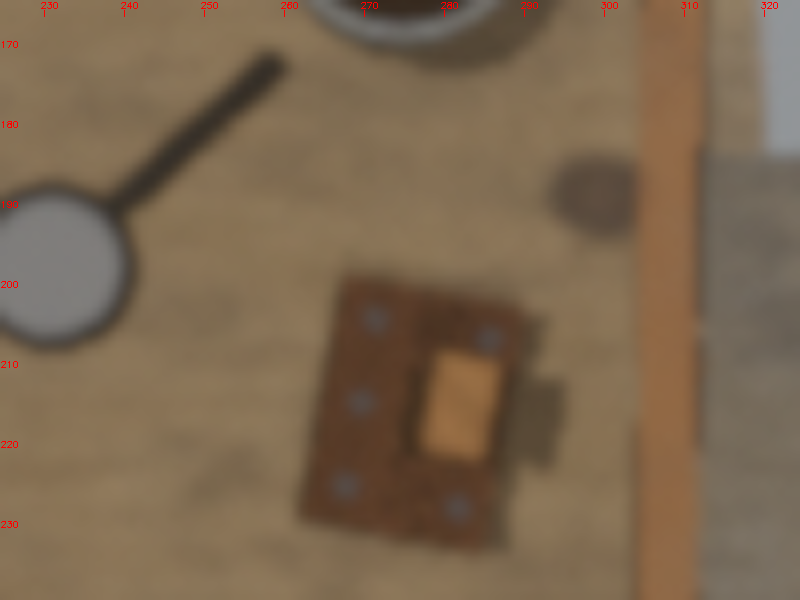

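Run:
```python
from h import *
from scipy.spatial.transform import Rotation as Ro
s=r.sense();print(np.round(Ro.from_euler('xyz',s['tcp_rot'],degrees=True).as_matrix(),3))
S=cv2.imread("pics/scene0.png");t=cv2.imread("pics/top0.png")
# rough
print("box corners top z176",[np.round(plane("top",p,176)) for p in [(74,126),(150,138),(139,203),(61.5,192)]])
print("tri near-left/near-right corners", tri((126.5,291.5),(61.5,192)),tri((199,245.5),(139,203)))
print("tri far", tri((161,206),(150,138)))
for nm,p in dict(mug=(275,153),head=(285,215)).items(): print(nm,np.round(plane("top",p,100)))
for n,im,(x0,y0,x1,y1) in (("scene",S,(185,215,225,260)),("top",t,(158,165,190,205))):
    h=cv2.cvtColor(im,cv2.COLOR_BGR2HSV)[y0:y1,x0:x1]
    m=((h[...,0]>10)&(h[...,0]<30)&(h[...,1]>110)&(h[...,2]>70)).astype(np.uint8)
    k,l,st,c=cv2.connectedComponentsWithStats(m);i=1+np.argmax(st[1:,4]);print(n,st[i],c[i]+[x0,y0])
    cnt=max(cv2.findContours((l==i).astype(np.uint8),0,1)[0],key=cv2.contourArea);print(cv2.minAreaRect(cnt))
crop(S,270,172,310,232,12,"c_s_w2.png"); crop(t,145,150,170,195,13,"c_t_st.png");crop(S,180,200,240,270,8,"c_s_l.png")
```

```text
[[-0.     0.962  0.272]
 [ 0.002  0.272 -0.962]
 [-1.     0.    -0.002]]
box corners top z176 [array([689., 314., 176.]), array([663., 120., 176.]), array([497., 139., 176.]), array([519., 333., 176.])]
tri near-left/near-right corners (array([517.68644815, 332.46545609, 173.84921348]), np.float64(4.357990228052802)) (array([493.08787135, 136.64711247, 171.44710717]), np.float64(9.758568584894446))
tri far (array([660.47673772, 117.3107351 , 178.76266076]), np.float64(4.853821026558217))
mug [ 648. -204.  100.]
head [ 480. -235.  100.]
scene [  0  16  30  29 385] [201.20779221 243.65714286]
((15.122493743896484, 31.79287338256836), (23.12452507019043, 33.03504180908203), 19.29004669189453)
top [  4   9  18  25 323] [171.21052632 186.14551084]
((14.000000953674316, 21.5), (20.50609588623047, 19.091880798339844), 45.0)
```

View pics/c_s_w2.png

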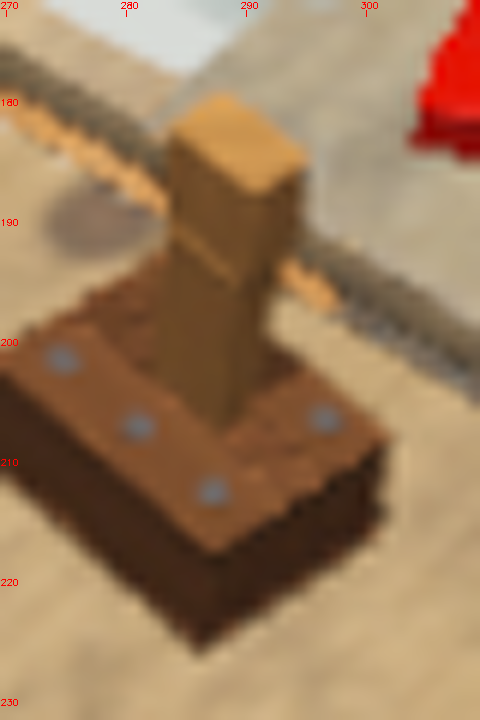

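View pics/c_t_st.png

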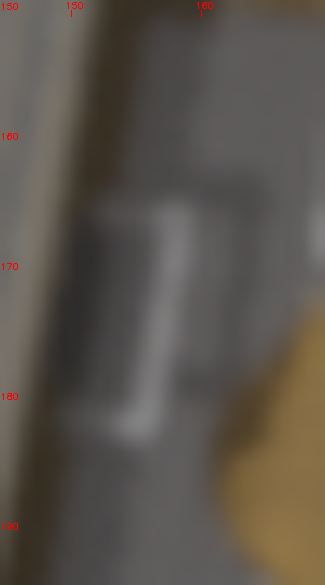

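Run:
```python
from h import *
t=cv2.imread("pics/top0.png");S=cv2.imread("pics/scene0.png")
a=tri((289.45,183.4),(282.1,215.1));print("head top",a)
T=[(278.9,208.5),(287.0,209.2),(285.4,222.0),(277.0,220.7)]
c=[plane("top",p,135) for p in T]
print(np.round(c,1)); ctr=np.mean(c,0)
print("edges",[np.round(np.linalg.norm(c[i]-c[(i+1)%4]),1) for i in range(4)])
# block yaw from brown mask in top
h=cv2.cvtColor(t,cv2.COLOR_BGR2HSV);m=((h[...,2]<115)&((h[...,0]<12)|(h[...,0]>170))&(h[...,1]>90)).astype(np.uint8)
m[:, :255]=0;m[:,300:]=0;m[:192]=0;m[240:]=0
cnt=max(cv2.findContours(m,0,1)[0],key=cv2.contourArea);b=cv2.boxPoints(cv2.minAreaRect(cnt));print(b)
w=np.array([plane("top",p,44) for p in b]);print(np.round(w,1),[np.linalg.norm(w[i]-w[(i+1)%4]).round(1) for i in range(4)])
for i in range(4):
    d=w[(i+1)%4]-w[i];print(np.degrees(np.arctan2(d[1],d[0])).round(1),end=' ')
# hypothesis: wedge +x toward about +y
y=np.radians(90-10)
for nm,yaw in(("flat+y",np.radians(82)),("flat-y",np.radians(82-180))):
    ex=np.array([np.cos(yaw),np.sin(yaw),0]);ey=np.array([-ex[1],ex[0],0]);
    H=np.array([ctr[0],ctr[1],117.]);
    P=lambda x,yy,z:proj("scene",H+x*ex+yy*ey+[0,0,z])[0].round(1)
    print("\n",nm,"headcorners bottom",[P(x,q,-18) for x in(-11,11) for q in(-17,17)],"\n blade top",[P(x,q,-18) for x in(-9,11) for q in(-14,14)],"\n blade z44",[P(x,q,-73) for x in(-1,11) for q in(-14,14)])
```

```text
head top (array([ 477.12068561, -224.35513598,  133.72740702]), np.float64(1.0880616699371617))
[[ 494.5 -215.3  135. ]
 [ 493.3 -236.5  135. ]
 [ 459.8 -232.9  135. ]
 [ 462.6 -210.9  135. ]]
edges [np.float64(21.3), np.float64(33.7), np.float64(22.1), np.float64(32.2)]
[[269. 202.]
 [274. 202.]
 [274. 206.]
 [269. 206.]]
[[ 517.9 -193.8   44. ]
 [ 518.3 -208.    44. ]
 [ 506.9 -208.2   44. ]
 [ 506.5 -194.    44. ]] [np.float64(14.2), np.float64(11.4), np.float64(14.2), np.float64(11.4)]
-88.5 -178.9 91.5 1.2 
 flat+y headcorners bottom [array([287. , 186.8]), array([294.6, 192.7]), array([281.9, 190. ]), array([289.5, 196. ])] 
 blade top [array([287.2, 187.6]), array([293.5, 192.5]), array([282.6, 190.5]), array([288.9, 195.5])] 
 blade z44 [array([284.2, 200.7]), array([290.3, 205.6]), array([281.5, 202.4]), array([287.6, 207.4])]

 flat-y headcorners bottom [array([289.5, 196. ]), array([281.9, 190. ]), array([294.6, 192.7]), array([287. , 186.8])] 
 blade top [array([289.3, 195.2]), array([283. , 190.2]), array([293.9, 192.2]), array([287.6, 187.3])] 
 blade z44 [array([289.8, 205.9]), array([283.7, 201. ]), array([292.5, 204.1]), array([286.4, 199.2])]
```

Run:
```python
from h import *
t=cv2.imread("pics/top0.png");S=cv2.imread("pics/scene0.png")
L={}
def pr(n,p,z): L[n]=plane("top",p,z);print(n,L[n].round(1))
pr("bar far",(158.2-.45,165.3-.45),134);pr("bar near",(154.5,182.5),134)
# ledge steel outer edge from 5x crop: px=55+x/5
pr("ledge far out",(55+736/5-.4,115+203/5-.4),70);pr("ledge near out",(55+692/5-.4,115+485/5-.4),70)
pr("batt far out",(55+735/5-.4,115+190/5-.4),80);pr("batt near out",(55+686/5-.4,115+490/5-.4),80)
for a,b in(("bar far","bar near"),("ledge far out","ledge near out"),("batt far out","batt near out")):
    d=L[a]-L[b];print(a,np.linalg.norm(d).round(1),"x-axis yaw",(90+np.degrees(np.arctan2(d[1],d[0]))).round(1), "mid",((L[a]+L[b])/2).round(1))
# gate origin from bar & ledge
print("tri batten far outer",tri((85+575/5-.4,170+200/5-.4),(55+730/5-.4,115+188/5-.4)))
print("tri batten near outer",tri((85+748/5-.4,170+362/5-.4),(55+686/5-.4,115+487/5-.4)))
print("lump",plane("top",(171.2,186.1),89.5),plane("scene",(201.2,243.7),89.5),plane("top",(174,186.5),89.5))
# lump masks view
g=cv2.cvtColor(t,cv2.COLOR_BGR2HSV)
for yy in range(170,204,3): print(yy,[tuple(int(v) for v in g[yy,x]) for x in range(158,188,4)])
# block edge
b=[(225+340/8,165+275/8),(225+527/8,165+303/8),(225+490/8,165+548/8),(225+300/8,165+520/8)]
w=[plane("top",(p[0]-.45,p[1]-.45),44) for p in b];print(np.round(w,1),[np.linalg.norm(w[i]-w[(i+1)%4]).round(1) for i in range(4)],[np.degrees(np.arctan2(*(w[(i+1)%4]-w[i])[1::-1])).round(1) for i in range(4)])
```

```text
bar far [601.3 106.  134. ]
bar near [554.3 112.2 134. ]
ledge far out [642.3  -1.3  70. ]
ledge near out [483.8  17.   70. ]
batt far out [647.8  -1.6  80. ]
batt near out [480.5  18.8  80. ]
bar far 47.4 x-axis yaw 82.5 mid [577.8 109.1 134. ]
ledge far out 159.6 x-axis yaw 83.4 mid [563.1   7.9  70. ]
batt far out 168.5 x-axis yaw 83.0 mid [564.1   8.6  80. ]
tri batten far outer (array([6.47668928e+02, 1.64936700e-01, 7.47822726e+01]), np.float64(5.35946008713217))
tri batten near outer (array([481.6100903 ,  18.83290712,  76.78066102]), np.float64(1.6030739029422518))
lump [550.82180058  76.54058262  89.5       ] [538.48245733  90.30206747  89.5       ] [549.9296763  68.8749822  89.5      ]
170 [(0, 4, 124), (10, 9, 89), (0, 8, 95), (0, 6, 124), (90, 2, 160), (0, 0, 160), (15, 3, 160), (15, 3, 160)]
173 [(0, 7, 115), (0, 6, 82), (12, 13, 96), (18, 95, 123), (15, 32, 126), (0, 2, 159), (15, 3, 160), (30, 2, 160)]
176 [(10, 7, 110), (0, 6, 82), (15, 54, 94), (19, 130, 137), (18, 121, 131), (20, 6, 126), (0, 2, 160), (30, 2, 160)]
179 [(0, 6, 90), (12, 33, 78), (18, 125, 106), (19,
[... 577 characters left out ...]
, 95), (0, 8, 95), (19, 102, 128), (19, 127, 139), (18, 122, 127), (17, 111, 76), (0, 0, 127), (83, 6, 164)]
197 [(0, 8, 95), (0, 8, 97), (23, 7, 142), (18, 125, 120), (18, 129, 113), (14, 49, 78), (75, 3, 151), (90, 5, 163)]
200 [(0, 8, 93), (10, 8, 96), (90, 3, 161), (45, 3, 146), (21, 16, 115), (60, 2, 129), (90, 5, 163), (90, 5, 164)]
203 [(8, 11, 93), (0, 5, 103), (90, 3, 162), (90, 5, 164), (90, 6, 164), (90, 5, 164), (90, 5, 164), (98, 6, 165)]
[[ 526.5 -188.    44. ]
 [ 518.3 -254.7   44. ]
 [ 431.4 -243.    44. ]
 [ 439.5 -175.8   44. ]] [np.float64(67.2), np.float64(87.7), np.float64(67.7), np.float64(87.8)] [np.float64(-97.0), np.float64(172.3), np.float64(83.1), np.float64(-8.0)]
```

View pics/c_s_l.png

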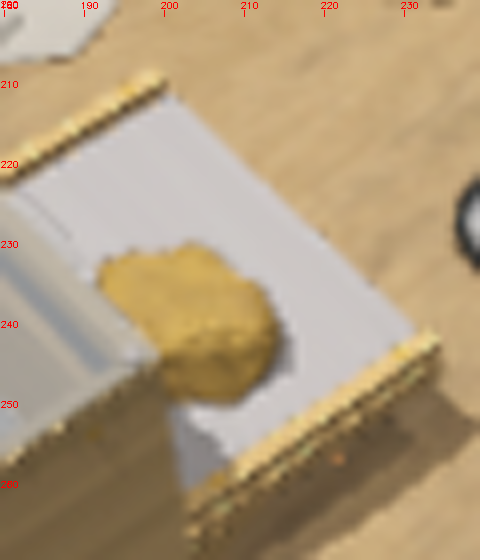

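```bash
python3 -m jog '[[[0.02,0.03,0.008],[0,0,0.059],-0.3],[[0.04,0.06,0.016],[0,0,0.117],-0.3],[[0.06,0.09,0.024],[0,0,0.176],-0.3],[[0.08,0.12,0.032],[0,0,0.234],-0.3],[[0.096,0.148,0.04],[0,0,0.2925],-0.3]]' 40; python3 -m jog '[[[0.02,0.03,0],[0,0,0.059],-0.3],[[0.04,0.06,0],[0,0,0.117],-0.3],[[0.06,0.09,0],[0,0,0.176],-0.3],[[0.08,0.12,0],[0,0,0.234],-0.3],[[0.096,0.148,0],[0,0,0.2925],-0.3]]'
```

```text
time: 0.52
tool_pos: [260.2, -427.4, 279.0]
tcp_rot: [150.7, 89.9, 93.4]
ft_force: [0.3, 0.1, 0.6]
finger_gap: 30.4
time: 0.93
tool_pos: [356.2, -279.3, 279.0]
tcp_rot: [128.1, 90.0, 87.6]
ft_force: [0.6, -1.1, 0.0]
finger_gap: 29.8
```

```bash
python3 -m jog '[[[0.02,0.03,0],[0,0,0.059],-0.3],[[0.04,0.06,0],[0,0,0.117],-0.3],[[0.06,0.09,0],[0,0,0.176],-0.3],[[0.08,0.12,0],[0,0,0.234],-0.3],[[0.096,0.148,0],[0,0,0.2925],-0.3]]'; python3 -m jog '[[[0.02,0.03,0],[0,0,0.059],-0.3],[[0.04,0.06,0],[0,0,0.117],-0.3],[[0.06,0.09,0],[0,0,0.176],-0.3],[[0.08,0.12,0],[0,0,0.234],-0.3],[[0.094,0.142,0],[0,0,0.2925],-0.3]]'
python3 -m jog '[[[0,0,0],[0.0715,-0.0088,0],-0.3],[[0,0,0],[0.143,-0.0176,0],-0.3],[[0,0,0],[0.2144,-0.0264,0],-0.3],[[0,0,0],[0.286,-0.0351,0],-0.3],[[0,0,0],[0.3465,-0.0426,0],-0.3]]'
python3 -m jog '[[[0,0,-0.01],[0.0715,-0.0088,0],-0.3],[[0,0,-0.03],[0.143,-0.0176,0],-0.3],[[0,0,-0.05],[0.2144,-0.0264,0],-0.3],[[0,0,-0.07],[0.286,-0.0351,0],-0.3],[[0,0,-0.09],[0.3465,-0.0426,0],-0.3]]'
python3 - <<'E'
from h import *
from scipy.spatial.transform import Rotation as Ro
s=r.sense();print(s['time'],s['tool_pos'],s['joint_pos'].round(1));print(np.round(Ro.from_euler('xyz',s['tcp_rot'],degrees=True).as_matrix(),3))
t=snap("top","top1.png");S=snap("scene","scene1.png")
crop(t,130,90,290,210,5,"t1.png")
E
```

```text
time: 1.35
tool_pos: [452.1, -131.3, 279.0]
tcp_rot: [137.2, 90.0, 113.4]
ft_force: [0.2, -0.5, 0.9]
finger_gap: 30.1
time: 1.77
tool_pos: [546.2, 11.4, 278.7]
tcp_rot: [136.6, 90.0, 129.7]
ft_force: [0.0, -0.8, -0.0]
finger_gap: 30.1
time: 2.18
tool_pos: [545.4, 8.7, 279.1]
tcp_rot: [90.1, 69.8, 83.0]
ft_force: [-0.3, -0.2, -1.0]
finger_gap: 29.6
time: 2.6
tool_pos: [545.2, 8.3, 188.3]
tcp_rot: [90.1, 49.8, 82.9]
ft_force: [-0.1, -0.3, -0.3]
finger_gap: 30.1
2.6 [545.22368201   8.32324817 188.29070162] [-28.3   7.7  99.6  37.   89.8 -27. ]
[[ 0.08   0.097  0.992]
 [ 0.641  0.758 -0.125]
 [-0.764  0.645 -0.001]]
```

View pics/t1.png

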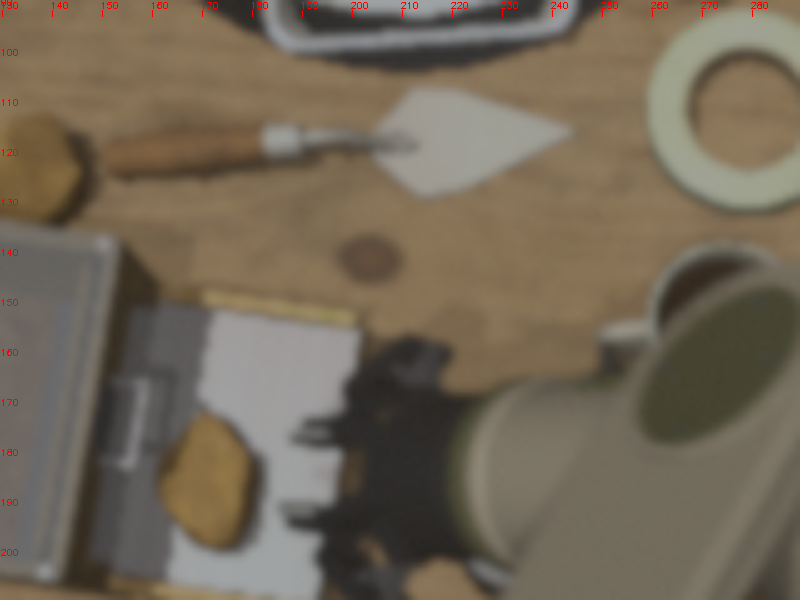

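View pics/scene1.png

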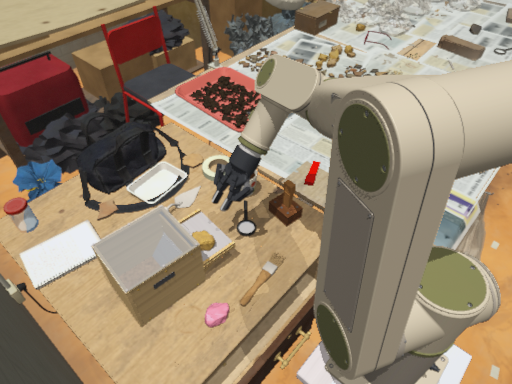

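```bash
python3 -m jog '[[[0,0.002,-0.03],[0,0,0],-0.3],[[0,0.004,-0.06],[0,0,0],-0.3],[[0,0.005,-0.085],[0,0,0],-0.3],[[0,0.005,-0.099],[0,0,0],-0.3],[[0,0.005,-0.099],[0,0,0],-0.3]]'
python3 - <<'E'
from h import *
t=snap("top","top2.png");S=snap("scene","scene2.png")
crop(t,140,140,220,215,8,"t2.png");crop(S,160,160,260,270,5,"s2.png");print(r.sense()['tool_pos'])
E
```

```text
time: 3.12
tool_pos: [544.0, 14.7, 88.3]
tcp_rot: [90.5, 50.0, 83.3]
ft_force: [0.6, 0.1, -0.6]
finger_gap: 30.0
[546.08550361  13.78562602  91.68709359]
```

View pics/t2.png

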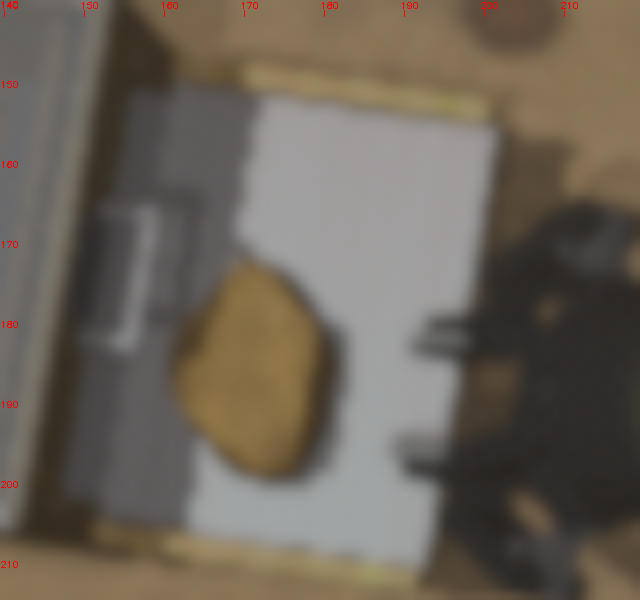

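View pics/s2.png

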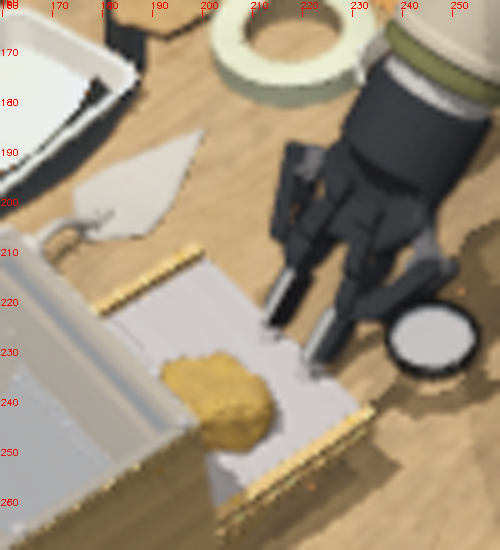

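```bash
python3 -m jog '[[[0.0015,0.012,0],[0,0,0],-0.3],[[0.003,0.024,0],[0,0,0],-0.3],[[0.0044,0.036,0],[0,0,0],-0.3],[[0.0056,0.046,0],[0,0,0],-0.3],[[0.0068,0.056,0],[0,0,0],-0.3]]'
python3 - <<'E'
from h import *
t=snap("top","top3.png")
crop(t,140,140,220,215,8,"t3.png");print(r.sense()['tool_pos'])
E
```

```text
time: 3.63
tool_pos: [552.6, 71.1, 91.1]
tcp_rot: [90.0, 50.0, 82.9]
ft_force: [0.2, -1.2, 0.8]
finger_gap: 30.1
[552.30971119  72.60093381  90.89687306]
```

View pics/t3.png

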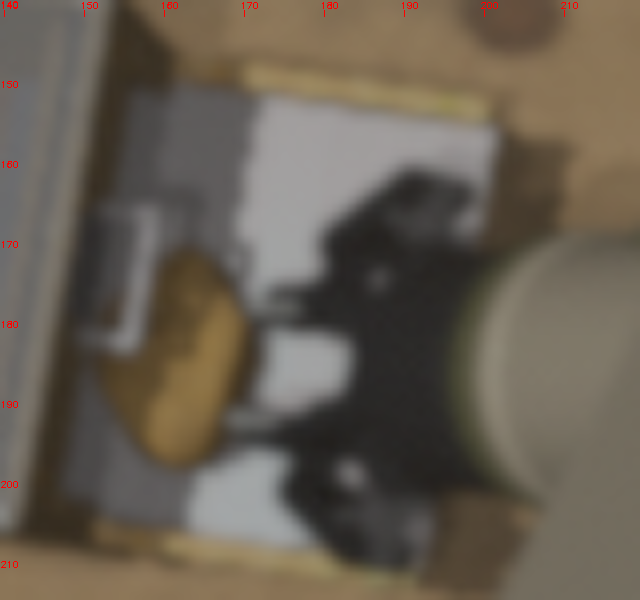

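```bash
python3 -m jog '[[[0.001,0.008,0],[0,0,0],-0.3],[[0.002,0.016,0],[0,0,0],-0.3],[[0.003,0.024,0],[0,0,0],-0.3],[[0.004,0.032,0],[0,0,0],-0.3],[[0.0049,0.040,0],[0,0,0],-0.3]]'
python3 - <<'E'
from h import *
t=snap("top","top4.png");S=snap("scene","scene4.png")
crop(t,60,120,220,215,5,"t4.png");crop(S,85,150,255,320,4,"s4.png");print(r.sense()['tool_pos'])
E
```

```text
time: 4.1
tool_pos: [557.3, 110.3, 90.3]
tcp_rot: [90.2, 50.0, 83.0]
ft_force: [-0.8, -2.3, 1.5]
finger_gap: 30.0
[556.81473889 111.03300863  90.18354865]
```

View pics/t4.png

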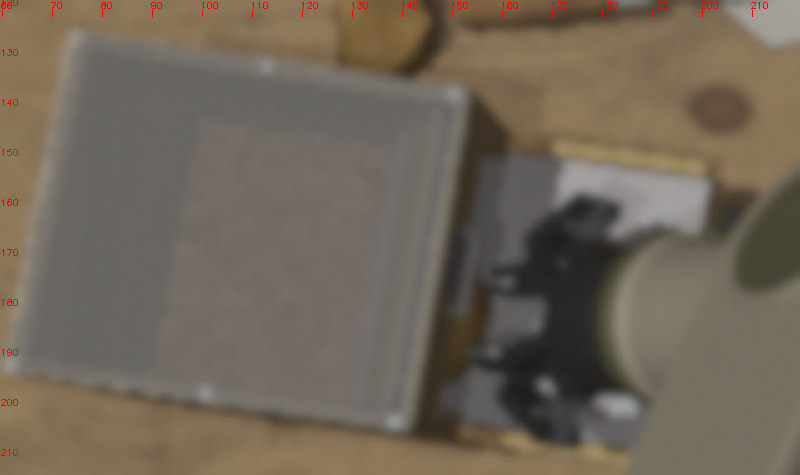

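View pics/s4.png

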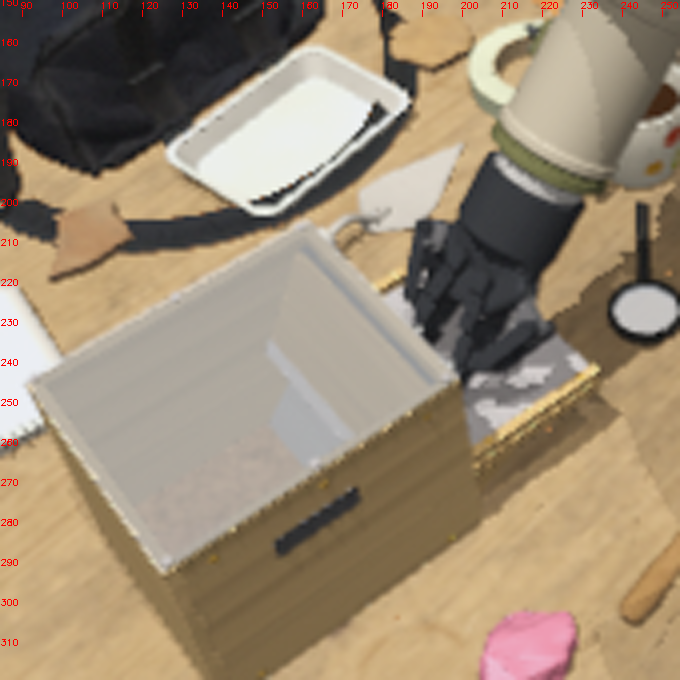

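```bash
python3 -m jog '[[[0.0005,0.004,0],[0,0,0],-0.3],[[0.001,0.008,0],[0,0,0],-0.3],[[0.0015,0.012,0],[0,0,0],-0.3],[[0.0015,0.012,0],[0,0,0],-0.3]]'
python3 - <<'E'
from h import *
t=snap("top","top5.png");S=snap("scene","scene5.png")
crop(t,60,120,220,215,5,"t5.png");crop(S,85,150,255,320,4,"s5.png");print(r.sense()['tool_pos'])
E
```

```text
time: 4.53
tool_pos: [558.5, 122.3, 90.2]
tcp_rot: [90.2, 50.0, 83.0]
ft_force: [-0.2, -0.1, -0.6]
finger_gap: 29.8
[558.55286836 121.77194309  90.23863776]
```

View pics/t5.png

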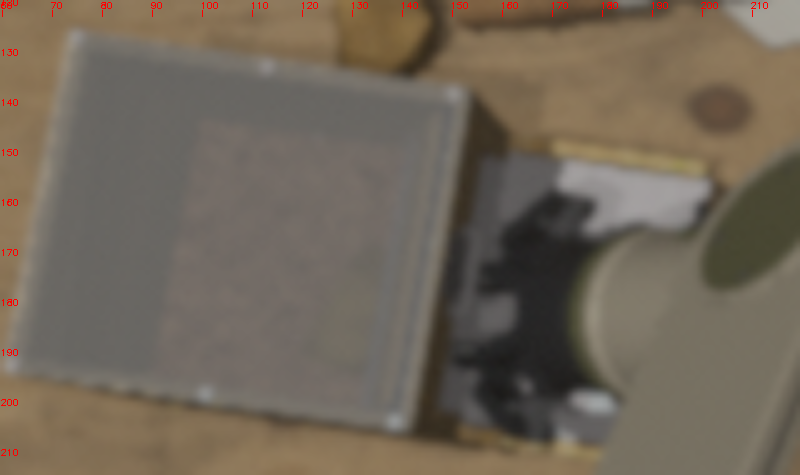

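View pics/s5.png

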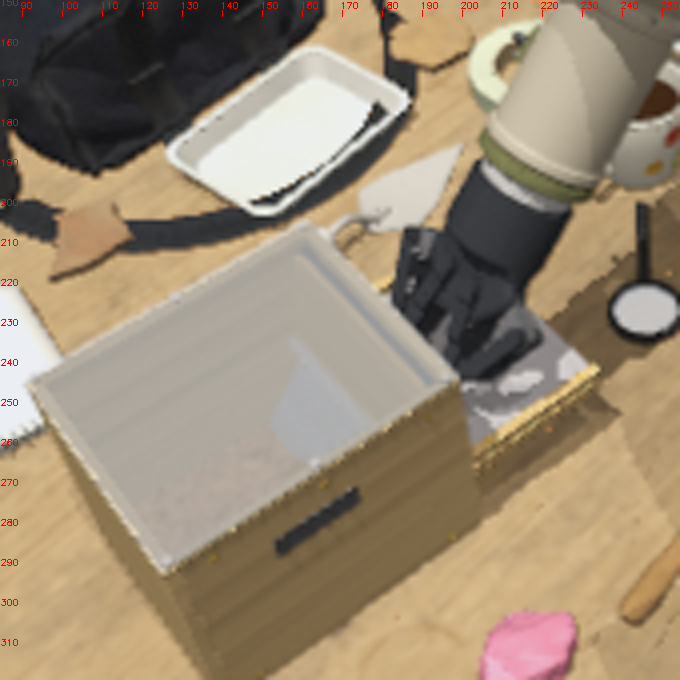

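```bash
python3 -m jog '[[[-0.0024,-0.02,0],[0,0,0],-0.3],[[-0.005,-0.045,0],[0,0,0],-0.3],[[-0.0085,-0.075,0],[0,0,0],-0.3],[[-0.0095,-0.08,0.03],[0,0,0],0],[[-0.01,-0.082,0.065],[0,0,0],0.3]]'
python3 -m jog '[[[0,-0.01,0.035],[-0.0715,0.0088,0],0.6],[[0,-0.03,0.07],[-0.143,0.0176,0],0.6],[[0,-0.06,0.1],[-0.2144,0.0264,0],0.6],[[0,-0.1,0.11],[-0.286,0.0351,0],0.6],[[0,-0.14,0.11],[-0.3465,0.0426,0],0.6]]'
python3 - <<'E'
from h import *
t=snap("top","top6.png");S=snap("scene","scene6.png")
crop(t,60,120,220,215,5,"t6.png");crop(S,85,150,255,320,4,"s6.png");print(r.sense()['tool_pos'])
E
```

```text
time: 5.05
tool_pos: [546.6, 38.3, 153.0]
tcp_rot: [90.8, 49.9, 83.3]
ft_force: [1.3, -0.1, 1.0]
finger_gap: 53.1
time: 5.47
tool_pos: [550.4, -102.3, 271.2]
tcp_rot: [88.7, 70.4, 81.7]
ft_force: [1.2, 0.1, -0.0]
finger_gap: 68.7
[ 549.68812859 -104.78655248  267.82929132]
```

View pics/t6.png

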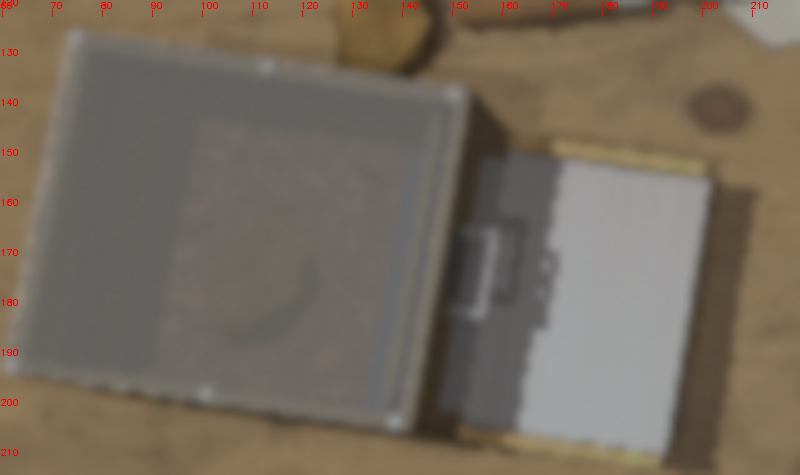

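View pics/s6.png

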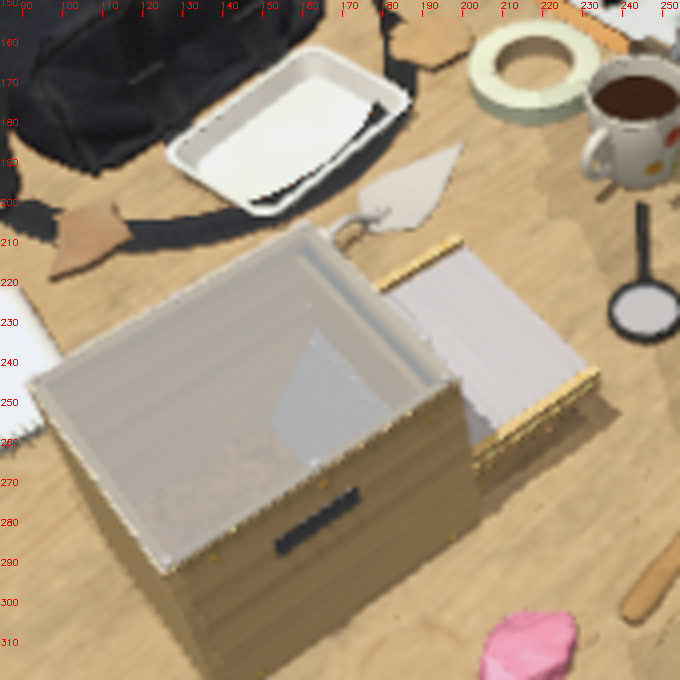

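```bash
python3 -m jog '[[[-0.017,-0.03,-0.01],[-0.0715,0.0088,0],1],[[-0.034,-0.06,-0.02],[-0.143,0.0176,0],1],[[-0.051,-0.09,-0.035],[-0.2144,0.0264,0],1],[[-0.071,-0.1237,-0.065],[-0.286,0.0351,0],1],[[-0.071,-0.1237,-0.085],[-0.3465,0.0426,0],1]]' 80
python3 -m jog '[[[0,0,0],[0,0,0],1]]'
python3 - <<'E'
from h import *
t=snap("top","top7.png");S=snap("scene","scene7.png")
crop(t,235,170,335,245,8,"t7.png");crop(S,250,140,330,230,6,"s7.png");
from scipy.spatial.transform import Rotation as Ro
s=r.sense();print(s['tool_pos'],s['joint_pos'].round(1));print(np.round(Ro.from_euler('xyz',s['tcp_rot'],degrees=True).as_matrix(),3))
E
```

```text
time: 5.98
tool_pos: [476.0, -227.8, 180.2]
tcp_rot: [-79.0, 89.7, -86.3]
ft_force: [0.2, -0.0, -0.6]
finger_gap: 85.5
time: 6.07
tool_pos: [473.9, -222.5, 174.5]
tcp_rot: [170.9, 89.5, 163.6]
ft_force: [-1.2, 1.3, -1.5]
finger_gap: 85.4
[ 476.98146001 -222.45316322  179.52250576] [-3.070e+01 -1.700e+00  1.011e+02  1.000e-01  8.090e+01 -2.360e+01]
[[-0.002  0.124  0.992]
 [ 0.004  0.992 -0.124]
 [-1.     0.004 -0.002]]
```

View pics/t7.png

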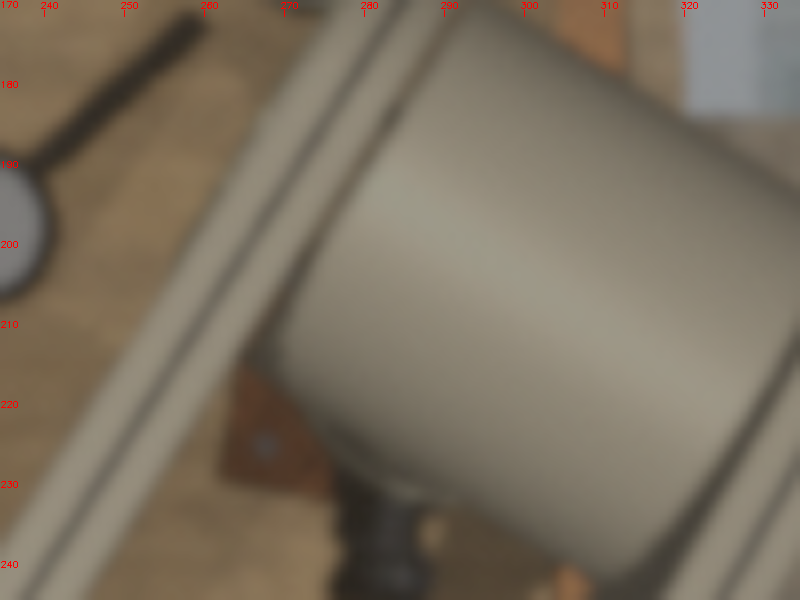

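View pics/s7.png

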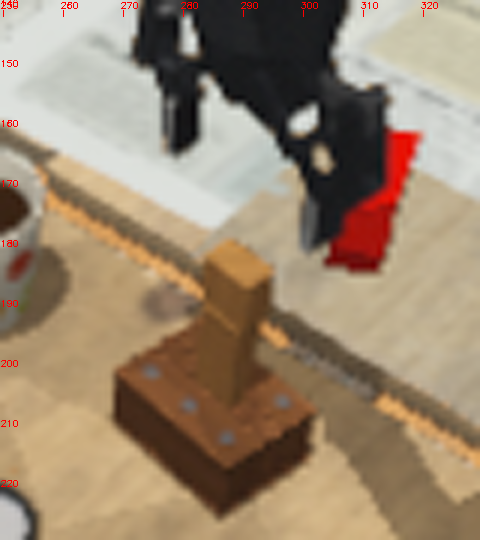

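Run:
```python
from h import *
for z in(172,180,185): print(z,proj("scene",[477.5,-224,z]), proj("scene",[477.5-.992*45,-224+.124*45,z]),proj("scene",[477.5+.992*45,-224-.124*45,z]))
P=[r.sense()['tool_pos'] for _ in range(3)];print(P)
```

```text
172 [[290.063645   174.22445799]] [[301.06984742 182.1891159 ]] [[279.50814156 166.5859492 ]]
180 [[290.27072971 172.25250415]] [[301.3389845  180.21653071]] [[279.65798961 164.61623758]]
185 [[290.40123884 171.00973748]] [[301.5086306  178.97314441]] [[279.75241085 163.37509629]]
[array([ 476.98146001, -222.45316322,  179.52250576]), array([ 476.98146001, -222.45316322,  179.52250576]), array([ 476.98146001, -222.45316322,  179.52250576])]
```

```bash
python3 -m jog '[[[0,0,-0.025],[0,0,0],1],[[0,0,-0.045],[0,0,0],1],[[0,0,-0.06],[0,0,0],1],[[0,0,-0.073],[0,0,0],1],[[0,0,-0.073],[0,0,0],1]]' 80
python3 - <<'E'
from h import *
S=snap("scene","scene8.png");crop(S,250,140,330,230,6,"s8.png");print(r.sense()['tool_pos'])
E
```

```text
time: 6.58
tool_pos: [477.2, -223.1, 105.8]
tcp_rot: [131.5, 89.8, 124.3]
ft_force: [-0.3, 0.5, -1.1]
finger_gap: 85.5
[ 477.66412415 -223.54557632  107.13584746]
```

View pics/s8.png

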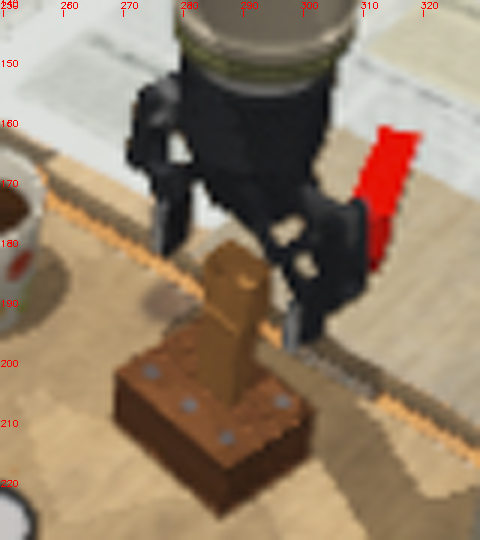

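```bash
python3 -m jog '[[[0,0,0],[0,0,0],-1],[[0,0,0],[0,0,0],-1],[[0,0,0],[0,0,0],-1],[[0,0,0],[0,0,0],-1],[[0,0,0],[0,0,0],-1]]' 25
python3 -m jog '[[[0,0,0],[0,0,0],-1],[[0,0,0],[0,0,0],-1],[[0,0,0],[0,0,0],-1]]' 80
python3 - <<'E'
from h import *
S=snap("scene","scene9.png");crop(S,250,140,330,230,6,"s9.png");print(r.sense()['tool_pos'],r.sense()['wrist_torque'])
E
```

```text
time: 7.05
tool_pos: [478.2, -224.4, 108.4]
tcp_rot: [-22.4, 89.9, -29.6]
ft_force: [-0.1, 0.0, 3.0]
finger_gap: 33.8
time: 7.3
tool_pos: [478.2, -224.4, 108.5]
tcp_rot: [-24.0, 89.9, -31.2]
ft_force: [-0.4, 0.8, 6.4]
finger_gap: 33.0
[ 478.29773794 -224.41662608  108.54672704] [ 0.10608971  0.24059221 -0.01340347]
```

View pics/s9.png

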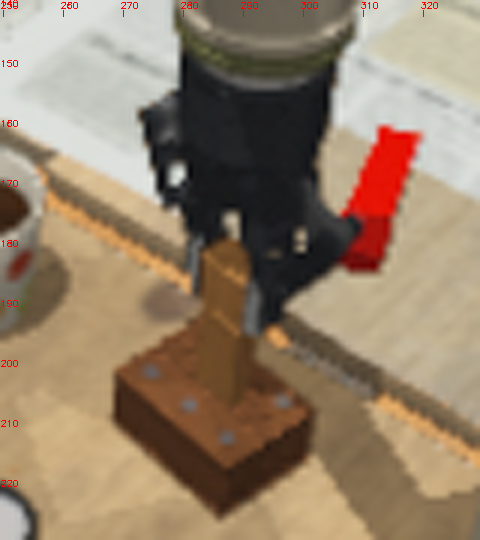

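```bash
python3 -m jog '[[[0,0,0.01],[0,0,0],-1],[[0,0,0.025],[0,0,0],-1],[[0,0,0.05],[0,0,0],-1],[[0,0,0.085],[0,0,0],-1],[[0,0,0.12],[0,0,0],-1]]'
python3 -m jog '[[[0,0.01,0.03],[0,0,0],-1],[[0,0.04,0.07],[0,0,0],-1],[[0.005,0.07,0.07],[0,0,0],-1],[[0.01,0.1,0.07],[0,0,0],-1],[[0.02,0.12,0.07],[0,0,0],-1]]'
python3 - <<'E'
from h import *
S=snap("scene","scene10.png");t=snap("top","top10.png");crop(S,200,100,340,220,5,"s10.png");crop(t,140,130,300,250,5,"t10.png");print(r.sense()['tool_pos'],r.sense()['wrist_torque'])
E
```

```text
time: 7.77
tool_pos: [476.7, -223.4, 228.2]
tcp_rot: [154.1, 89.9, 146.9]
ft_force: [0.8, -0.5, 0.2]
finger_gap: 33.0
time: 8.18
tool_pos: [497.7, -101.9, 299.8]
tcp_rot: [3.0, 89.8, -4.1]
ft_force: [-0.0, 0.5, -1.5]
finger_gap: 33.5
[ 498.31245288 -101.11566062  298.30586567] [-0.00045869 -0.0016532  -0.02884241]
```

View pics/s10.png

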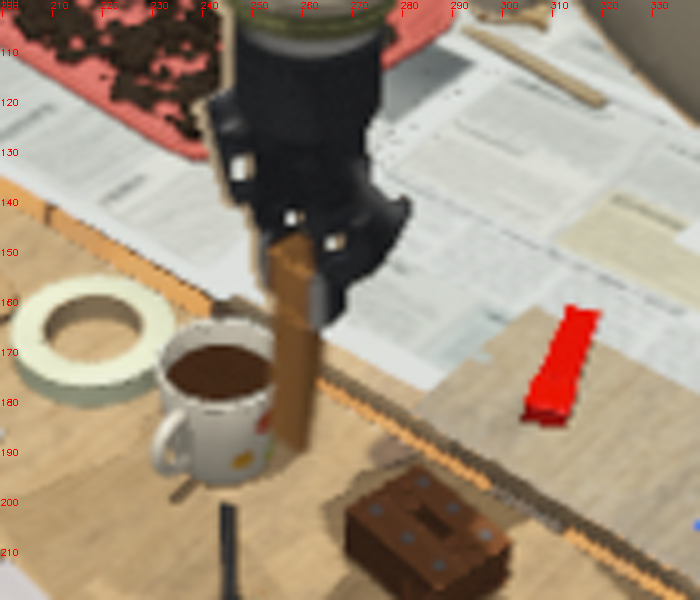

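View pics/t10.png

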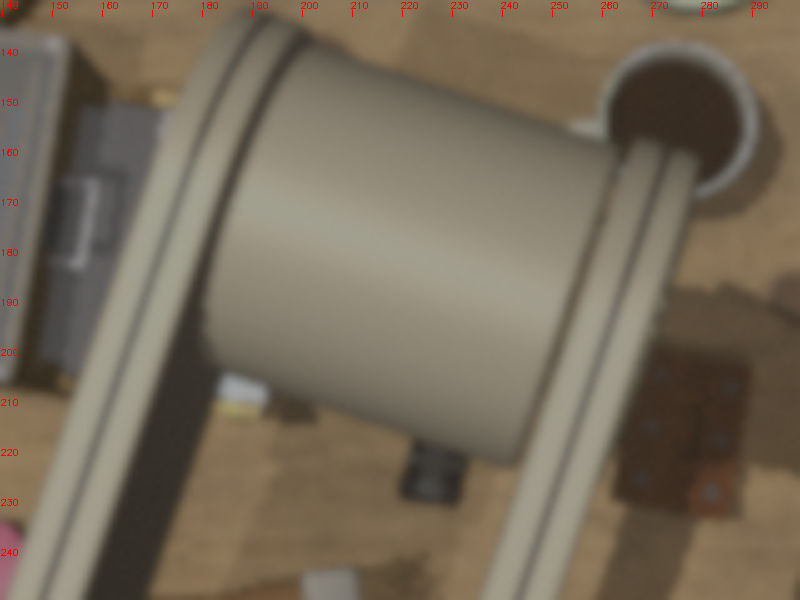

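Run:
```python
from h import *
t=cv2.cvtColor(cv2.imread("pics/top6.png"),cv2.COLOR_BGR2GRAY).astype(np.float32)
ex=np.array([.1219,.9925,0]);ey=np.array([-.9925,.1219,0]);c=np.array([577.8,109.1,134.])
def samp(P):
    p=proj("top",P).astype(np.float32);return cv2.remap(t,p[:,:1].copy(),p[:,1:].copy(),cv2.INTER_LINEAR)[:,0]
for dx in(-8,-6,-4,-2,0,2,4,6,8): print("x",dx,samp(np.array([c+dx*ex+y*ey for y in np.arange(-15,16,5)])).round())
ys=np.arange(-36,37,2.)
for dx in(-1,0,1): print("y",list(zip(ys.astype(int),samp(np.array([c+dx*ex+y*ey for y in ys])).astype(int))))
# legs
for dx in (8,): print("legs",list(zip(ys.astype(int),samp(np.array([c+dx*ex+y*ey for y in ys])).astype(int))))
# batten lines at ledge: lateral centre from lateral profiles at x=-80 (rel gate) z 80
o=c+23.5*ex
for x in(-60,-80,-100):
  q=np.arange(-95,96,1.);P=np.array([o+x*ex+y*ey for y in q]);P[:,2]=80;v=samp(P);g=np.gradient(v);i=np.argsort(-abs(g))[:12];print(x,sorted(zip(q[i].astype(int),g[i].astype(int))))
```

```text
x -8 [94. 96. 94. 94. 97. 88. 87.]
x -6 [104. 107. 102. 105. 107.  99. 102.]
x -4 [114. 117. 113. 115. 117. 115. 114.]
x -2 [118. 116. 113. 118. 117. 115. 119.]
x 0 [107. 106. 103. 106. 107. 105. 107.]
x 2 [93. 87. 89. 90. 89. 90. 91.]
x 4 [82. 78. 77. 78. 78. 77. 79.]
x 6 [75. 72. 72. 72. 72. 72. 72.]
x 8 [71. 66. 66. 67. 66. 67. 68.]
y [(np.int64(-36), np.int64(79)), (np.int64(-34), np.int64(78)), (np.int64(-32), np.int64(76)), (np.int64(-30), np.int64(75)), (np.int64(-28), np.int64(75)), (np.int64(-26), np.int64(77)), (np.int64(-24), np.int64(88)), (np.int64(-22), np.int64(100)), (np.int64(-20), np.int64(109)), (np.int64(-18), np.int64(112)), (np.int64(-16), np.int64(112)), (np.int64(-14), np.int64(112)), (np.int64(-12), np.int64(112)), (np.int64(-10), np.int64(112)), (np.int64(-8), np.int64(111)), (np.int64(-6), np.int64(110)), (np.int64(-4), np.int64(110)), (np.int64(-2), np.int64(111)), (np.int64(0), np.int64(112)), (np.int64(2), np.int64(113)), (np.int64(4), np.int64(113)), (np.int64(6), np.int64(113)), (np.int64(8), np.int64(113)), (np.int64(10), np.int64(112)), (np.int64(12)
[... 4180 characters left out ...]
4)), (np.int64(-84), np.int64(4)), (np.int64(-74), np.int64(4)), (np.int64(-73), np.int64(4)), (np.int64(-72), np.int64(4)), (np.int64(-71), np.int64(4)), (np.int64(-70), np.int64(4)), (np.int64(77), np.int64(-4)), (np.int64(78), np.int64(-5)), (np.int64(79), np.int64(-4)), (np.int64(86), np.int64(-4)), (np.int64(87), np.int64(-4))]
-100 [(np.int64(-86), np.int64(3)), (np.int64(-85), np.int64(4)), (np.int64(-84), np.int64(4)), (np.int64(-83), np.int64(3)), (np.int64(-82), np.int64(3)), (np.int64(-74), np.int64(3)), (np.int64(-73), np.int64(4)), (np.int64(-72), np.int64(4)), (np.int64(-71), np.int64(3)), (np.int64(77), np.int64(-4)), (np.int64(78), np.int64(-5)), (np.int64(79), np.int64(-4))]
```

```bash
python3 -m jog '[[[0.014,0.035,0],[0,0,0],-1],[[0.028,0.07,0],[0,0,0],-1],[[0.042,0.105,0],[0,0,0],-1],[[0.056,0.14,0],[0,0,0],-1],[[0.068,0.17,0],[0,0,0],-1]]'
python3 -m jog '[[[0.005,0.013,0],[0,0,0],-1],[[0.01,0.026,-0.01],[0,0,0],-1],[[0.01,0.026,-0.025],[0,0,0],-1],[[0.01,0.026,-0.043],[0,0,0],-1],[[0.01,0.026,-0.043],[0,0,0],-1]]'
python3 - <<'E'
from h import *
S=snap("scene","scene11.png");t=snap("top","top11.png");crop(S,110,120,270,280,4,"s11.png");crop(t,60,90,260,230,4,"t11.png");s=r.sense();print(s['tool_pos'],s['ft_force'],s['wrist_torque'],s['joint_pos'])
E
```

```text
time: 8.7
tool_pos: [565.9, 67.4, 297.5]
tcp_rot: [-176.9, 90.0, 175.9]
ft_force: [0.5, -0.7, 0.4]
finger_gap: 33.1
time: 9.12
tool_pos: [573.5, 90.9, 249.3]
tcp_rot: [-164.2, 89.6, -171.4]
ft_force: [-1.2, -1.1, -1.5]
finger_gap: 33.1
[574.81784145  90.88896779 253.20601609] [ 0.52104779  0.16473243 -1.22480709] [ 0.02907166 -0.01229616 -0.02461931] [ 3.95082584e+00  4.52103085e+00  8.69770657e+01 -2.12251444e-02
  8.86593727e+01  1.11797456e+01]
```

View pics/s11.png

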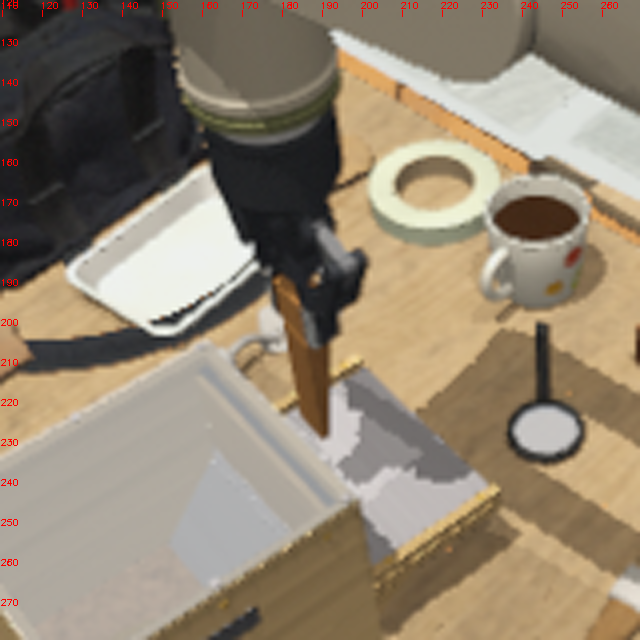

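View pics/t11.png

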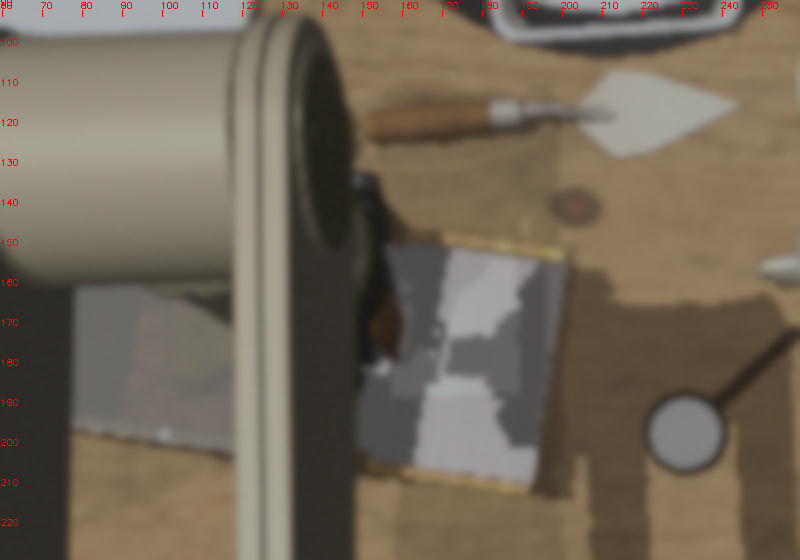

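Run:
```python
from h import *
S=cv2.imread("pics/scene11.png");crop(S,170,190,210,240,14,"s11b.png")
for z in(147,150,153): print(z,proj("scene",[[562.9,104.6,z],[590.7,101.2,z],[562.2,98.6,z]]).round(1).tolist())
```

```text
147 [[189.1, 229.2], [183.1, 223.1], [190.9, 228.0]]
150 [[188.9, 228.4], [183.0, 222.4], [190.8, 227.3]]
153 [[188.8, 227.7], [182.8, 221.6], [190.7, 226.6]]
```

View pics/s11b.png

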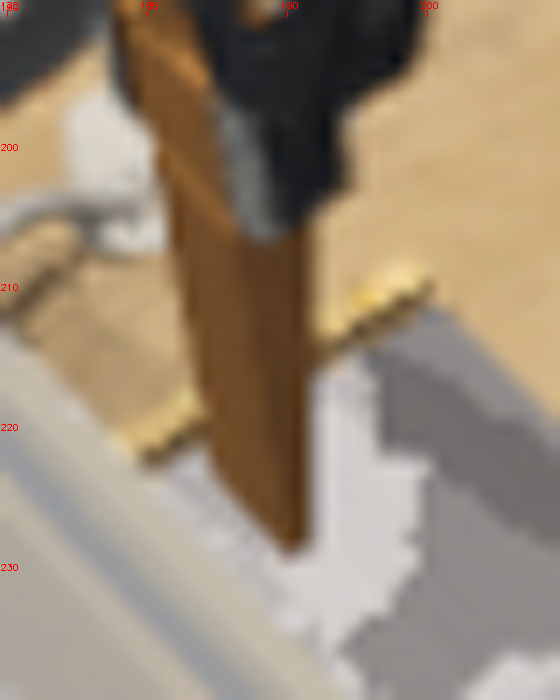

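```bash
python3 -m jog '[[[0.0004,0.003,0],[0,0,0],-1],[[0.0008,0.006,0],[0,0,0],-1],[[0.001,0.008,0],[0,0,0],-1],[[0.0012,0.010,0],[0,0,0],-1],[[0.0012,0.010,0],[0,0,0],-1]]'
```

```text
time: 9.63
tool_pos: [577.1, 102.5, 255.0]
tcp_rot: [21.7, 89.9, 14.6]
ft_force: [0.7, 0.9, -0.2]
finger_gap: 32.9
```

```bash
python3 -m jog '[[[-0.001,0.002,0],[0,0,0],-1],[[-0.0007,0.004,0],[0,0,0],-1],[[-0.0007,0.006,0],[0,0,0],-1],[[-0.0007,0.006,0],[0,0,0],-1]]';python3 -m jog '[[[0.0002,0.002,0],[0,0,0],-1],[[0.0002,0.002,0],[0,0,0],-1]]'
```

```text
time: 9.97
tool_pos: [576.0, 108.4, 254.3]
tcp_rot: [119.2, 90.0, 112.0]
ft_force: [-0.6, -0.3, -0.7]
finger_gap: 32.9
time: 10.13
tool_pos: [576.3, 109.5, 254.3]
tcp_rot: [-93.1, 89.9, -100.3]
ft_force: [-0.7, -2.5, -0.4]
finger_gap: 33.3
```

```bash
python3 -m jog '[[[0.0001,0.001,0],[0,0,0],-1],[[0.0001,0.001,0],[0,0,0],-1]]';python3 -m jog '[[[0.0001,0.001,0],[0,0,0],-1],[[0.0001,0.001,0],[0,0,0],-1]]'
```

```text
time: 10.3
tool_pos: [576.3, 110.0, 254.3]
tcp_rot: [-98.2, 89.9, -105.4]
ft_force: [-1.6, -5.5, 0.9]
finger_gap: 33.0
time: 10.47
tool_pos: [576.5, 110.8, 254.4]
tcp_rot: [-90.6, 89.9, -97.8]
ft_force: [-1.1, -6.8, 1.0]
finger_gap: 32.9
```

```bash
python3 -m jog '[[[-0.0004,-0.003,0],[0,0,0],-1],[[-0.0004,-0.003,-0.005],[0,0,0],-1],[[-0.0004,-0.003,-0.01],[0,0,0],-1],[[-0.0004,-0.003,-0.016],[0,0,0],-1],[[-0.0004,-0.003,-0.022],[0,0,0],-1]]';python3 -m jog '[[[0,0,-0.006],[0,0,0],-1],[[0,0,-0.012],[0,0,0],-1],[[0,0,-0.018],[0,0,0],-1],[[0,0,-0.018],[0,0,0],-1]]'
python3 - <<'E'
from h import *
S=snap("scene","scene12.png");t=snap("top","top12.png");crop(S,130,140,230,270,5,"s12.png");crop(t,130,120,200,210,6,"t12.png");s=r.sense();print(s['tool_pos'],s['ft_force'],s['wrist_torque'])
E
```

```text
time: 10.88
tool_pos: [575.9, 109.2, 231.3]
tcp_rot: [155.1, 90.0, 147.9]
ft_force: [-0.1, 0.5, -0.1]
finger_gap: 33.0
time: 11.22
tool_pos: [575.2, 108.9, 212.2]
tcp_rot: [-168.6, 89.8, -175.8]
ft_force: [-0.7, -0.3, -0.6]
finger_gap: 33.5
[575.88083786 108.98330331 213.86806067] [-0.09490718 -0.34467844 -0.59427786] [ 0.01618363 -0.02620324 -0.01438924]
```

View pics/s12.png

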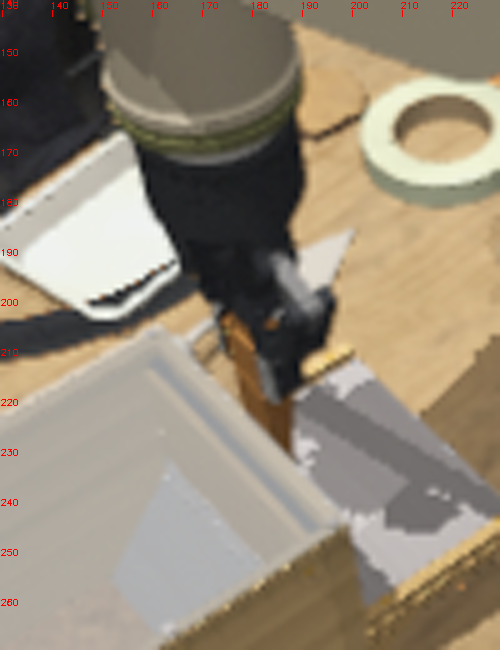

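View pics/t12.png

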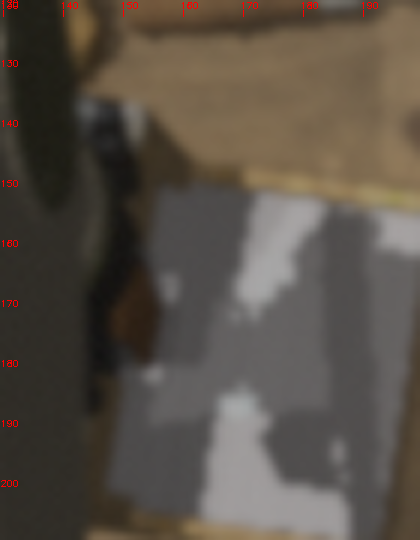

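```bash
python3 -m jog '[[[0,0,-0.003],[0,0,0],-1],[[0,0,-0.006],[0,0,0],-1],[[0,0,-0.009],[0,0,0],-1],[[0,0,-0.012],[0,0,0],-1],[[0,0,-0.012],[0,0,0],-1]]';python3 -m jog '[[[0,0,-0.002],[0,0,0],-1],[[0,0,-0.004],[0,0,0],-1],[[0,0,-0.004],[0,0,0],-1]]'
```

```text
time: 11.73
tool_pos: [575.8, 109.1, 201.5]
tcp_rot: [168.4, 90.0, 161.3]
ft_force: [-0.0, 0.7, -1.3]
finger_gap: 33.2
time: 11.98
tool_pos: [576.2, 109.4, 198.1]
tcp_rot: [70.9, 90.0, 63.8]
ft_force: [1.4, 2.0, -0.5]
finger_gap: 33.0
```

```bash
python3 -m jog '[[[0.0001,0.0008,-0.001],[0,0,0],-1],[[0.0001,0.0008,-0.003],[0,0,0],-1],[[0.0001,0.0008,-0.003],[0,0,0],-1]]';python3 -m jog '[[[0,0,-0.001],[0,0,0],-1],[[0,0,-0.002],[0,0,0],-1],[[0,0,-0.002],[0,0,0],-1]]'
```

```text
time: 12.23
tool_pos: [576.3, 109.8, 195.2]
tcp_rot: [13.4, 90.0, 6.2]
ft_force: [0.9, 1.8, -0.3]
finger_gap: 33.0
time: 12.48
tool_pos: [576.6, 109.8, 194.2]
tcp_rot: [14.0, 89.9, 6.9]
ft_force: [1.0, 2.2, 4.9]
finger_gap: 32.9
```

```bash
python3 -m jog '[[[0,0,-0.001],[0,0,0],-1],[[0,0,-0.001],[0,0,0],-1]]';python3 -m jog '[[[0,0,-0.001],[0,0,0],-1],[[0,0,-0.001],[0,0,0],-1]]'
```

```text
time: 12.65
tool_pos: [576.8, 109.8, 193.7]
tcp_rot: [12.6, 89.9, 5.5]
ft_force: [-0.4, 0.8, 6.3]
finger_gap: 33.4
time: 12.82
tool_pos: [577.0, 109.8, 193.2]
tcp_rot: [11.1, 89.9, 3.9]
ft_force: [-2.3, 1.4, 9.3]
finger_gap: 33.2
```

```bash
python3 -m jog '[[[0,0,-0.0015],[0,0,0],-1],[[0,0,-0.0015],[0,0,0],-1]]';python3 -m jog '[[[0,0,-0.001],[0,0,0],-1],[[0,0,-0.001],[0,0,0],-1],[[0,0,-0.001],[0,0,0],-1]]'
```

```text
time: 12.98
tool_pos: [577.2, 109.8, 192.5]
tcp_rot: [9.6, 89.8, 2.5]
ft_force: [-2.4, -0.1, 13.3]
finger_gap: 32.8
time: 13.23
tool_pos: [577.4, 109.8, 192.1]
tcp_rot: [10.1, 89.8, 2.9]
ft_force: [-3.9, 0.0, 17.7]
finger_gap: 33.4
```

```bash
python3 -m jog '[[[0,0,-0.0003],[0,0,0],-1],[[0,0,-0.0003],[0,0,0],-1],[[0,0,-0.0003],[0,0,0],-1],[[0,0,-0.0003],[0,0,0],-1]]'
```

```text
time: 13.57
tool_pos: [577.4, 109.8, 192.1]
tcp_rot: [10.2, 89.8, 3.1]
ft_force: [-6.2, -0.4, 17.6]
finger_gap: 33.2
```

```bash
python3 -m jog '[[[0,0,0],[0,0,0],0.1],[[0,0,0.001],[0,0,0],0.1],[[0,0,0.002],[0,0,0],0.4],[[0,0,0.002],[0,0,0],0.7]]' 20
python3 - <<'E'
from h import *
S=snap("scene","scene13.png");t=snap("top","top13.png");crop(S,130,140,230,270,5,"s13.png");crop(t,130,120,200,210,6,"t13.png");s=r.sense();print(s['tool_pos'],s['ft_force'],s['wrist_torque'])
E
```

```text
time: 13.9
tool_pos: [576.0, 109.6, 190.2]
tcp_rot: [-151.3, 90.0, -158.5]
ft_force: [-0.2, 0.2, 0.3]
finger_gap: 69.7
[576.04470115 109.620849   190.10995938] [-0.2551141   0.29344245 -0.80464064] [-0.01606145  0.00907924 -0.0135542 ]
```

View pics/s13.png

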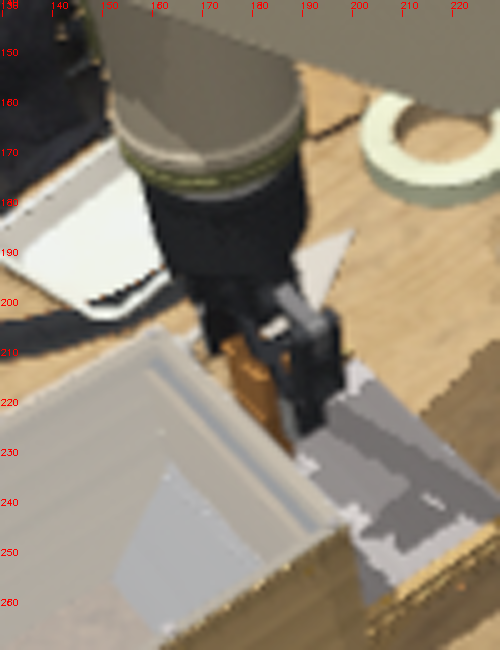

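View pics/t13.png

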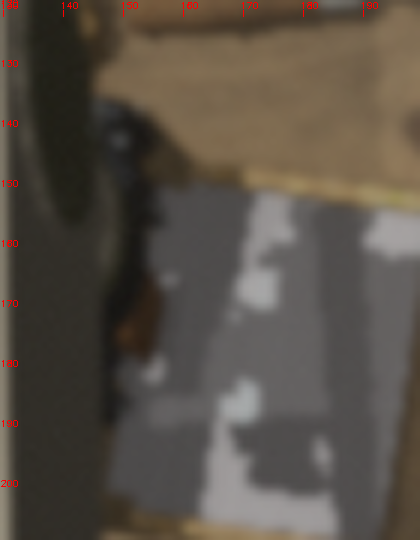

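Released, and the wedge stands. Next I raise the arm straight up and move it aside to inspect.

```bash
python3 -m jog '[[[0,0,0.01],[0,0,0],1],[[0,0,0.035],[0,0,0],1],[[0,0,0.07],[0,0,0],1],[[0,0,0.11],[0,0,0],1],[[0,0,0.15],[0,0,0],1]]'
python3 -m jog '[[[-0.02,-0.035,0],[0,0,0],1],[[-0.04,-0.07,0],[0,0,0],1],[[-0.06,-0.105,0],[0,0,0],1],[[-0.08,-0.14,0],[0,0,0],1],[[-0.1,-0.175,0],[0,0,0],1]]'
python3 -m jog '[[[-0.02,-0.035,0],[0,0,0],1],[[-0.04,-0.07,0],[0,0,0],1],[[-0.06,-0.105,0],[0,0,0],1],[[-0.08,-0.14,0],[0,0,0],1],[[-0.08,-0.14,0],[0,0,0],1]]'
python3 - <<'E'
from h import *
S=snap("scene","scene14.png");t=snap("top","top14.png");crop(S,85,150,255,320,4,"s14.png");crop(t,60,100,220,220,5,"t14.png")
E
```

```text
time: 14.42
tool_pos: [575.5, 109.7, 342.1]
tcp_rot: [-165.5, 89.9, -172.7]
ft_force: [1.1, -0.0, 0.1]
finger_gap: 85.6
time: 14.83
tool_pos: [475.0, -66.4, 341.3]
tcp_rot: [-17.3, 89.9, -24.4]
ft_force: [0.6, -0.3, -0.3]
finger_gap: 85.5
time: 15.25
tool_pos: [392.8, -210.6, 341.3]
tcp_rot: [-97.5, 89.8, -105.1]
ft_force: [0.5, 1.1, 0.2]
finger_gap: 85.6
```

View pics/s14.png

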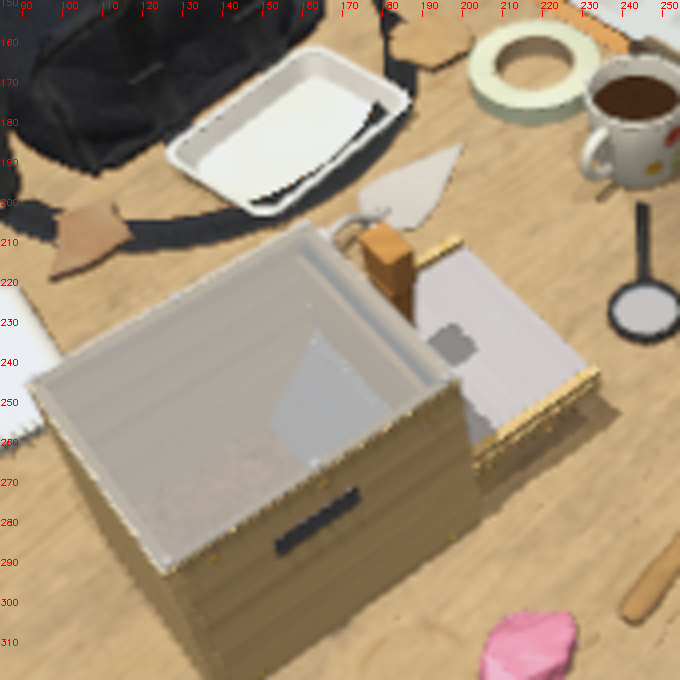

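View pics/t14.png

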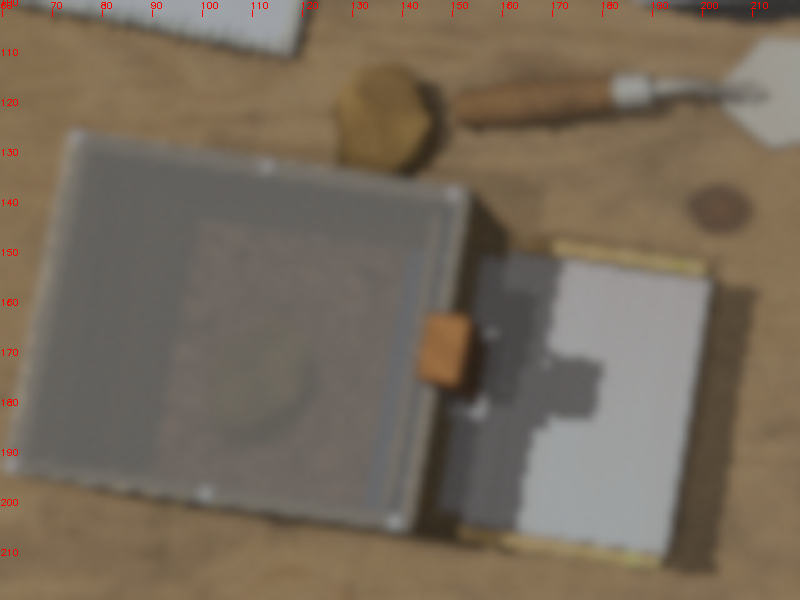

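View pics/top14.png

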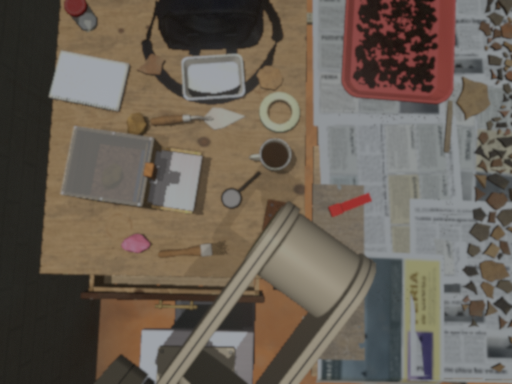

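Run:
```python
from h import *
print(tri((85+385/4-.4,150+243/4-.4),(60+445/5-.4,100+348/5-.4)))
# still over time?
a=cv2.imread("pics/top14.png").astype(int);b=snap("top","top15.png").astype(int)
d=abs(a-b)[100:220,60:220].max();print("diff",d)
from bench import order
s=r.sense();print(s['time'],s['qd'].round(2))
print(order.hand_in())
```

```text
(array([576.77999371, 109.26690262, 216.50173319]), np.float64(0.3264466917807243))
diff 3
15.4 [ 2.65  0.3   0.03  0.07 -0.28  0.04]
the job is handed in; nothing more can be done
None
```

The ochre lump is in the box, the flap is shut behind it, and the wooden wedge is pressed tight in the staple. I handed the job in at 15.4 s of the 48 s allowed.

- **Lump:** I pushed it in with the two fingers slightly open and leaning back 40°. The top view shows it on the box floor, and the staple is back where it was before the push, so the flap is hanging shut.
- **Wedge:** I chose the wooden one, not the red or blue ones. It went in thin end down, flat face towards the box, and I pressed to 17.7 N before letting go. It touched both sides with its tip 44 mm below the staple, as the task said, and went about 2 mm farther.
- **Last checks:** Two views put the wedge's head top at (577, 109, 216.5) mm. From the tool I expected about 220 mm high; that 3 mm difference is about the measuring error. Between two pictures a moment apart nothing on the box moved. The robot was clear of everything.
- **Other things on the desk:** The mug, lens, brush, trowel, both other lumps and the red wedge look unmoved. The arm hid the tool block and the blue wedge in the last full picture, so I could not recheck those two.
- **Disagreement along the way:** Two ways of locating the box front from the pictures differed by about 5 mm. I settled it by touching the wedge's flat face to the lintel before lowering it.

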